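# Click both code wheels of the lock-setting jig home

### The job

The jig that recodes the brass padlock has two flat five-lobed thumbwheels. With a fingertip flick each wheel by its edge counter-clockwise (seen from above), click by click, until its ridged lobe rests exactly at the pointer behind it. Only push the lobes, do not squeeze or force the wheels, and leave every loose thing on the bench and jig where it lies.

Things in the scene. Friction and masses are not known exactly. Their poses are not given: they have to be found in the camera images.
- jig: Fixed green jig base, 190 mm (its x, -83 to +107) by 300 mm (its y), deck 30 mm above bench; origin at bench height midway between the axles; x points to its back, within 0.3 rad of straight away from the robot; z up. Wheel axles upright at x 0, y +80 (left) and -80 (right). Brass padlock clamped on the deck at x 68 to 102, y -33 to 33, top 108 mm above bench.
- wheel_left (a joint): left wheel's turn, rad, + counter-clockwise from above; 0 = ridged lobe at its pointer. Detent every 72 deg (1.257 rad): rests at multiples of 1.257; starts 1 to 3 clicks short (-1.26, -2.51 or -3.77); stops at -5.65, +3.14. At rest a gap between two lobes faces jig -x, lobes 36 deg either side. Pushed past 36 deg it snaps to the next click and stays; 2 to 5 N at a lobe.
- wheel_right (a joint): right wheel's turn, rad, + counter-clockwise from above; 0 = ridged lobe at its pointer. Detent every 72 deg (1.257 rad): rests at multiples of 1.257; starts 1 to 3 clicks short (-1.26, -2.51 or -3.77); stops at -5.65, +3.14. At rest a gap between two lobes faces jig -x, lobes 36 deg either side. Pushed past 36 deg it snaps to the next click and stays; 2 to 5 N at a lobe.
- centre_left (a point): On the left axle, top of hub, 48 mm above bench. Wheel: hub dia 44, five upright round lobes dia 12, axes 36 mm from axle, 72 deg apart, 30 mm clear between, from 32 to 52 mm above bench, on arms 8 wide, tops 45 mm. A dark raised ridge 34 x 5 mm, top 55 mm, runs from hub to one lobe (the ridged lobe). Free above and in front.
- centre_right (a point): On the right axle, top of hub, 48 mm above bench. Wheel: hub dia 44, five upright round lobes dia 12, axes 36 mm from axle, 72 deg apart, 30 mm clear between, from 32 to 52 mm above bench, on arms 8 wide, tops 45 mm. A dark raised ridge 34 x 5 mm, top 55 mm, runs from hub to one lobe (the ridged lobe). Free above and in front.
- pointer_left (a point): Nose of the dark pointer post behind the left wheel (fixed, 18 mm tall on the deck, 12 mm wide), 51 mm from the axle along jig +x, 45 mm above the bench.
- pointer_right (a point): Nose of the dark pointer post behind the right wheel (fixed, 18 mm tall on the deck, 12 mm wide), 51 mm from the axle along jig +x, 45 mm above the bench.
- latch_a: loose chrome suitcase latch, 62 x 30 x 13 mm, 90 g, lying in front of the jig; origin under its centre
- latch_b: loose chrome suitcase latch like the other, right of the jig; origin under its centre
- hasp: loose black steel hasp plate, 110 x 36 mm, staple 21 mm high, left of the jig; origin under its centre
- key_blank: loose squat pewter-grey key blank, 57 x 26 x 5 mm, 30 g, lying on the jig's deck between the wheels, towards the padlock; origin under its middle
- padlock: loose brass padlock lying flat, body 56 x 50 x 22 mm, shackle to 60 mm from the origin along its x, left of the jig; origin under the body's centre
- driver: loose screwdriver 170 mm long lying along its own x, behind the jig; origin under its middle

How it is judged (in metres and radians):
At the end, for the whole second after the job is handed in: Both wheels at rest on their home click: ridged lobe within 0.13 rad (7 degrees) of its pointer (value of joint wheel_left between -0.13 and 0.13 rad and velocity of joint wheel_left between -0.1 and 0.1 rad/s and value of joint wheel_right between -0.13 and 0.13 rad and velocity of joint wheel_right between -0.1 and 0.1 rad/s); the robot touches nothing.
It fails at once if a loose thing is lifted, carried or pushed more than 20 mm (distance of any of latch_a, latch_b, hasp, key_blank, padlock, driver from where it was at the start of the episode above 0.02 m).
It fails at once if a wheel is squeezed or forced (more than 30 N from the fingers) (contact force between the fingers and wheel_left above 30 N or contact force between the fingers and wheel_right above 30 N).
It also fails if it takes over 51 s, if anything falls off the work surface, if the arm or the gripper's body presses on something with over 40 N, if the wrist force passes 120 N, or if a joint passes its speed limit or range.

### The arm

A 6-joint arm with a two-finger parallel gripper is mounted at the origin on the work surface. World frame = base frame: x ahead of the robot, y to its left, z up, the work surface at z = 0. Lengths are in m, angles in degrees, forces in N, time in s.
With the tool pointing down it reaches from about 0.225 to 0.875 m from the base axis. Payload 3.4 kg.
Tool frame: the origin (TCP) lies between the finger pads; the fingertips stand 22 mm ahead of it and the grasp point (between the pads) lies 3 mm ahead of it; z points along the fingers, y is the direction in which the jaws open and shut (so a half turn about z gives the same grasp; the last joint's range is limited). The gripper opens to 85 mm and grips with 20 to 120 N. Pads are 22 mm wide; open, the fingers measure 114 mm over their backs; the gripper's body (76 mm by 85 mm) begins 54 mm behind the grasp point. The pads swing forward as they close: fully open they stand 13 mm farther back than shut.
Start: joints at [-80.73, 15.808, 86.224, -0, 77.962, -6.933], TCP at [0.16, -0.552, 0.253] pointing down, gripper open.
Joint ranges: [-165.64, 165.64], [-43.16, 119.46], [12.63, 154.43], [-67.54, 247.53], [6.08, 155.33], [-154.97, 154.97]. Speed limits (degrees/s): [147.25, 147.25, 180, 180, 180, 180].

### API

Orientations are given as [roll, pitch, yaw] about the fixed x, y, z axes, in that order (R = Rz(yaw) Ry(pitch) Rx(roll)).
In Python, from cell import telemetry, viewer, ticket gives the robot as it stands. The module is installed in compiled form; this text tells all that it offers.
- The arm moves only by the shell command python3 -m handwheel 'ROWS' [OPENING] [FORCE]. ROWS is text: rows parted by semicolons, each of 4 numbers parted by spaces: the shift along the world's x, y, z in units of 0.6 m (1.0 is 0.6 m), then the turn about the world's z in units of 30 degrees (1.0 is 30 degrees). A call has 1 to 8 rows; each row shifts and turns the commanded pose from where the row before left it; what a row does not reach is not made up. A row lasts 1/10 s, in which the tool goes at most 50 mm and 8.59 degrees, less where a joint would pass 70% of its speed; a pose out of reach is approached as far as the arm can. A call with a number of a shift or a turn outside -1 to 1 is refused whole. A call with a gripper value outside its range is refused whole. OPENING is the closure, from -1 (fully open) to 1 (shut), so that 0 is half open, set as the call begins (- or left out, the last holds). The fingers move at their own pace and stop on an object; FORCE is the grip in N (left out, the last holds). Time passes only in rows, so rows that do not move let the fingers close. It gives the time, the measured TCP pose, the force and the opening at its end, in the units of the state.
- telemetry.state(): the state, without advancing time (a new reading comes with each control period).
- viewer.capture(name): name is "side" or "top"; returns the picture (400x640x3 uint8, red, green, blue); there is no depth.
- viewer.camera_params(name): a dict with "camera_matrix" (3x3 intrinsics, pixels), "D" ([k1, k2, p1, p2, k3] as OpenCV has them; the pictures are not rectified), "extrinsics" (4x4, takes a point from camera to world coordinates). Camera axes: x right, y up, looking along -z (the intrinsics and any distortion apply to the point x, -y, -z); pixel columns grow to the right and rows downward; lengths in m; the calibration is good to about 2 mm. A picture is of the moment at which its call begins. camera_params takes no time and is no camera call.
- ticket.hand_in(): hands the job in, once; it reports no verdict.
The state is a dict: "t": time; "joint_positions": joint angles; "qvel": joint speeds; "joint_torque": joint torques, N m; "eef_pos": TCP position; "eef_rot": TCP orientation; "contact_force": force on the tool from outside, world axes, zero at the start; "ft_torque": the same for the moment, N m; "opening": opening from 0.0 (shut) to 1.0 (fully open).
Only numpy, scipy, OpenCV 4.12 (cv2) and the standard library are available. Lean on these libraries where they do the work, as an engineer would, in place of code of your own. Each camera call takes 0.05 s, during which the arm holds its last target. There are 200 camera calls.

## Working session

There is one attempt and no reset: what is moved stays moved. The work goes in short steps, Python scripts to look and compute and a shell command to move; the robot and the scene stay as the last step left them, time stands still between calls to the robot, and variables do not carry over. Pictures are saved under pics/ and viewed, about 8 in all and at most 12, crops included, and the job is handed in when it is done.

```bash
mkdir -p pics
python3 - <<'E'
from cell import telemetry, viewer
import cv2,numpy as np
for n in("top","side"):
    cv2.imwrite(f"pics/{n}0.png",viewer.capture(n)[:,:,::-1]); p=viewer.camera_params(n)
    print(n,np.round(p["camera_matrix"],1).tolist(),p["D"],np.round(p["extrinsics"],3).tolist())
print(telemetry.state())
E
```

```text
top [[422.7, 0.0, 322.8], [0.0, 422.7, 203.5], [0.0, 0.0, 1.0]] [-0.09886038  0.          0.          0.          0.        ] [[-0.027, 0.981, -0.193, 0.421], [-1.0, -0.026, 0.007, 0.047], [0.002, 0.193, 0.981, 0.89], [0.0, 0.0, 0.0, 1.0]]
side [[489.4, 0.0, 317.0], [0.0, 489.4, 202.7], [0.0, 0.0, 1.0]] [-0.10401897  0.          0.          0.          0.        ] [[-0.973, 0.126, -0.195, 0.351], [-0.232, -0.532, 0.814, 1.032], [-0.001, 0.837, 0.547, 0.728], [0.0, 0.0, 0.0, 1.0]]
{'t': 0.1, 'joint_positions': array([-8.07305093e+01,  1.58431405e+01,  8.62874319e+01,  1.18388158e-03,
        7.79636013e+01, -6.93406930e+00]), 'qvel': array([ 0.08350706,  0.02652759, -0.05620333,  0.01466845, -0.00205655,
       -0.03710787]), 'joint_torque': array([ 1.51103144e-03, -4.17699373e+01, -2.46405548e+01, -4.28649764e-05,
        5.83082423e-03, -6.77961111e-06]), 'eef_pos': array([ 0.16037207, -0.55172515,  0.25253846]), 'eef_rot': array([-1.79906655e+02, -1.25182989e-02,  1.62033020e+01]), 'contact_force': array([ 0.32361037,  0.39097634, -0.60575146]), 'ft_torque': array([ 0.02014964, -0.01114547,  0.01852506]), 'opening': 1.0027022322011756}
```

View pics/top0.png

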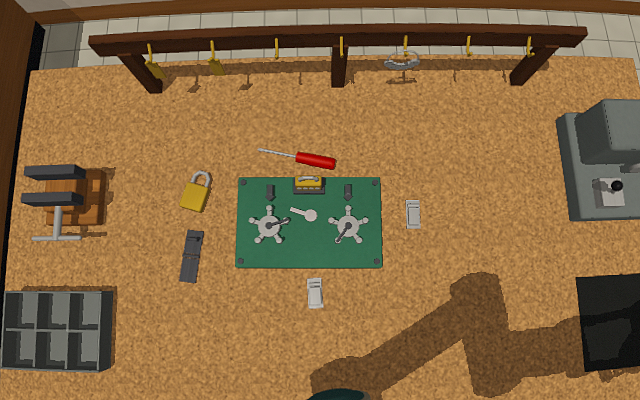

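View pics/side0.png

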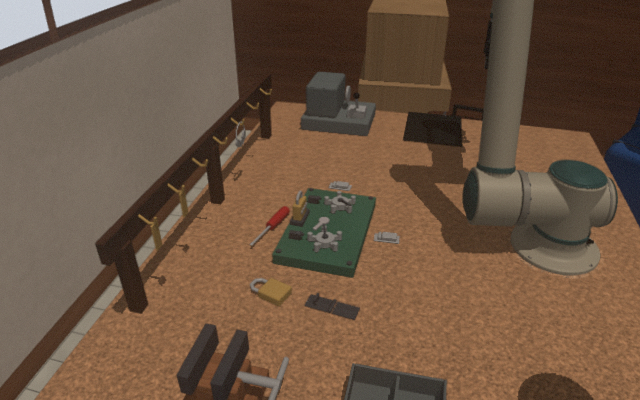

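The top view shows the left hub near (269,226) with its ridge pointing right, and the right hub near (347,226) with its ridge pointing lower-left. The pointers are at about (270,192) and (348,192). The side view shows the hubs near (323,239) and (340,202). I'll enlarge both.

```bash
python3 - <<'E'
import cv2,numpy as np
a=cv2.imread("pics/top0.png")[170:275,230:390]; b=cv2.imread("pics/side0.png")[180:275,270:385]
a=cv2.resize(a,None,fx=5,fy=5,interpolation=cv2.INTER_CUBIC);b=cv2.resize(b,None,fx=6,fy=6,interpolation=cv2.INTER_CUBIC)
cv2.imwrite("pics/a.png",a);cv2.imwrite("pics/b.png",b)
E
cat > h.py <<'E'
import numpy as np,cv2
from cell import viewer
def P(n):
    p=viewer.camera_params(n); return np.array(p["camera_matrix"]),np.array(p["D"]),np.array(p["extrinsics"])
def ray(n,uv):
    K,D,E=P(n); x,y=cv2.undistortPoints(np.array([[uv]],float),K,D)[0,0]
    return E[:3,3],E[:3,:3]@np.array([x,-y,-1])
def atz(n,uv,z):
    o,d=ray(n,uv); return o+d*(z-o[2])/d[2]
def tri(u1,u2):
    o,d=ray("top",u1);p,e=ray("side",u2)
    s=np.linalg.lstsq(np.c_[d,-e],p-o,rcond=None)[0]; A=o+s[0]*d;B=p+s[1]*e
    return (A+B)/2,np.linalg.norm(A-B)
def proj(n,X):
    K,D,E=P(n); R=E[:3,:3].T; c=(np.atleast_2d(X)-E[:3,3])@R.T*[1,-1,-1]
    return cv2.projectPoints(c.reshape(-1,1,3),np.zeros(3),np.zeros(3),K,D)[0][:,0]
E
```

```text
(no output)
```

View pics/a.png

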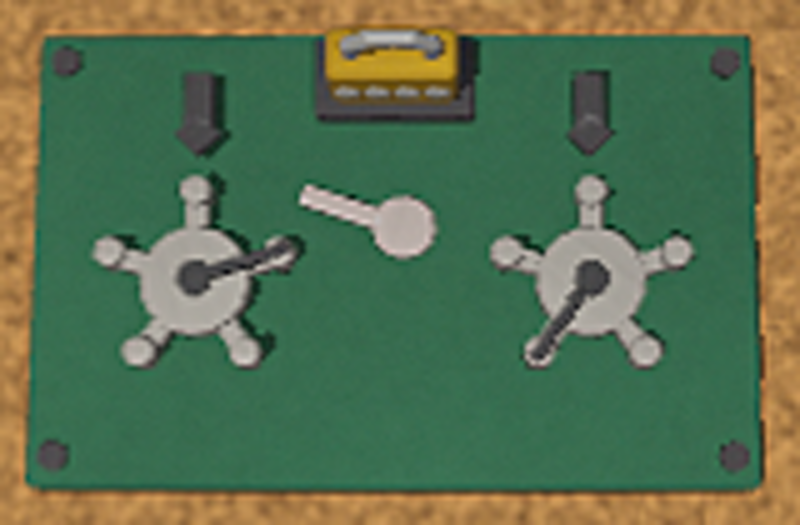

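View pics/b.png

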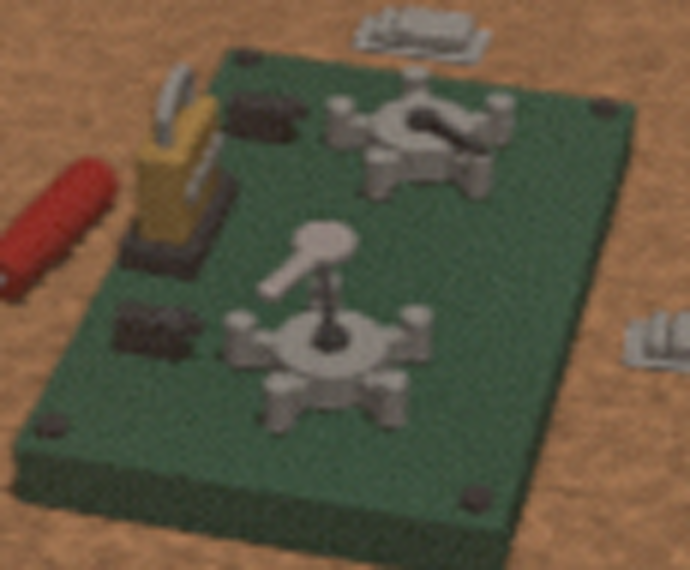

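Ridge readings: the left wheel is one click short (-1.26). The right wheel's ridge is at the front-left lobe, so it is three clicks short (-3.77). Next I fit the jig pose from the lobe tops in both views.

```bash
cat > fit.py <<'E'
from h import *
from scipy.optimize import least_squares
T=np.array([(196,187),(108,250),(138,350),(246,350),(282,250),(592,187),(507,250),(539,351),(646,350),(678,250)])/5+[230,170]-.4
S=np.array([(240,318),(280,384),(390,384),(414,316),(340,104),(380,157),(475,159),(500,104),(415,77)])/6+[270,180]-.4
a=np.radians(72*np.arange(5)); L=np.c_[36*np.cos(a),36*np.sin(a)]/1000
Pt=np.r_[L+[0,.08],L-[0,.08]]; si=[0,1,2,3,5,6,7,8,9]
def W(q,p=Pt):
    c,s=np.cos(q[2]),np.sin(q[2]); return np.c_[p@[[c,s],[-s,c]]+q[:2],np.full(len(p),q[3])]
def res(q,v="ts"):
    w=W(q); return np.r_[(proj("top",w)-T).ravel() if "t" in v else [],(proj("side",w[si])-S).ravel() if "s" in v else []]
if __name__=="__main__":
    for v in("ts","t","s"):
        f=(lambda q:res(q,v)) if v=="ts" else (lambda q:res(np.r_[q[:3],.052],v))
        r=least_squares(f,[.5,.05,0,.052]);print(v,np.round(r.x,4),"rms px",np.sqrt(np.mean(r.fun**2)))
        if v=="ts":q=r.x
    print(tri(T[0],S[0]),tri(T[5],S[4]))
    print("hubs",W(q,np.array([[0,.08],[0,-.08]])))
E
python3 fit.py
```

```text
ts [ 0.5422  0.0715 -0.0284  0.0493] rms px 0.30875780750480153
t [ 0.5419  0.0714 -0.0274  0.052 ] rms px 0.21839793524085493
s [ 0.5414  0.0752 -0.0296  0.052 ] rms px 0.3955633877172388
(array([0.58049014, 0.15022413, 0.0512949 ]), np.float64(0.000726913180883731)) (array([ 0.57640783, -0.00973993,  0.05071334]), np.float64(0.0005229792560668763))
hubs [[ 0.54449548  0.15142164  0.04932974]
 [ 0.53994426 -0.00851362  0.04932974]]
```

```bash
python3 -m handwheel '0.0333 0.0569 0 0.15;0.0333 0.0569 0 0.15;0.0333 0.0569 0 0.15;0.0333 0.0569 0 0.15;0.0333 0.0569 0 0.15;0.0333 0.0569 0 0.15;0.0333 0.0569 0 0.15;0.0333 0.0569 0 0.15' 1 20; python3 -m handwheel '0.0333 0.0569 0 0.15;0.0333 0.0569 0 0.15;0.0333 0.0569 0 0.15;0.0333 0.0569 0 0.15;0.0333 0.0569 0 0.15;0.0333 0.0569 0 0.15;0.0333 0.0569 0 0.15;0.0333 0.0569 0 0.15'
```

```text
t: 0.9
eef_pos: [0.3206, -0.2774, 0.2531]
eef_rot: [-180.0, -0.0, 52.4]
contact_force: [0.0, -0.9, 0.8]
opening: 0.002
t: 1.7
eef_pos: [0.4805, -0.0043, 0.253]
eef_rot: [-180.0, 0.0, 88.4]
contact_force: [1.2, -0.8, -0.4]
opening: -0.004
```

```bash
python3 -m handwheel '0 0 -0.065 0;0 0 -0.065 0;0 0 -0.065 0;0 0 -0.065 0;0 0 -0.065 0;0 0 0 0'
python3 - <<'E'
from cell import viewer
import cv2
a=viewer.capture("top")[170:275,280:390,::-1]; b=viewer.capture("side")[150:240,290:390,::-1]
o=[cv2.resize(i,(400,360),interpolation=cv2.INTER_CUBIC) for i in(a,b)]
cv2.imwrite("pics/c.png",cv2.hconcat(o))
E
```

```text
t: 2.3
eef_pos: [0.4777, -0.0056, 0.055]
eef_rot: [-179.6, -0.1, 88.2]
contact_force: [0.2, -0.5, 0.3]
opening: -0.001
```

View pics/c.png

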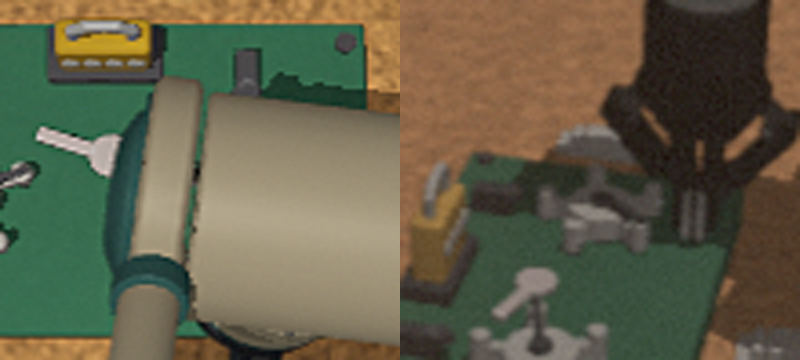

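The side view shows the closed fingers standing in front of the right wheel, clear of the deck and level with the gap. The arm hides the top view. I'll move into the gap.

```bash
python3 -m handwheel '0.013 -0.001 0 0;0.013 0 0 0;0.013 0 0 0;0 0 0 0;0 0 0 0'
python3 - <<'E'
from cell import telemetry as t
print(t.state()["contact_force"],t.state()["eef_pos"])
import numpy as np
# arc increments about axle: radius 38, start angle 180-1.6, steps 8 deg (turn .2667)
for r in (.038,):
  a=np.radians(178.4+8*np.arange(10)); p=r*np.c_[np.cos(a),np.sin(a)]
  print(np.round(np.diff(p,axis=0)/.6,4)); print("out dir",np.round(np.c_[np.cos(a),np.sin(a)][-1],3))
E
```

```text
t: 2.9
eef_pos: [0.5041, -0.0066, 0.0587]
eef_rot: [179.9, 0.0, 88.2]
contact_force: [0.3, 0.8, 0.3]
opening: -0.0
[0.26351624 0.79634999 0.33434593] [ 0.50410682 -0.00656952  0.05867292]
[[ 0.0004 -0.0088]
 [ 0.0016 -0.0087]
 [ 0.0028 -0.0084]
 [ 0.0039 -0.0079]
 [ 0.005  -0.0073]
 [ 0.006  -0.0065]
 [ 0.0068 -0.0056]
 [ 0.0075 -0.0046]
 [ 0.0081 -0.0035]]
out dir [-0.335 -0.942]
```

```bash
python3 -m handwheel '-0.002 -0.0088 0 0.267;0.0016 -0.0087 0 0.267;0.0028 -0.0084 0 0.267'; python3 -m handwheel '0.0039 -0.0079 0 0.267;0.005 -0.0073 0 0.267';python3 -m handwheel '0.006 -0.0065 0 0.267;0.0068 -0.0056 0 0.267'; python3 -m handwheel '0.0075 -0.0046 0 0.267;0.0081 -0.0035 0 0.267'; python3 -m handwheel '0 0 0 0;0 0 0 0'
```

```text
t: 3.2
eef_pos: [0.5036, -0.0209, 0.0584]
eef_rot: [-179.9, -0.2, 112.5]
contact_force: [-2.3, 4.7, 2.8]
opening: -0.001
t: 3.4
eef_pos: [0.5089, -0.0307, 0.0583]
eef_rot: [-179.9, -0.1, 128.6]
contact_force: [-2.4, 1.4, 1.2]
opening: 0.003
t: 3.6
eef_pos: [0.5175, -0.0385, 0.0583]
eef_rot: [-180.0, -0.0, 144.6]
contact_force: [0.9, 0.7, -0.6]
opening: -0.002
t: 3.8
eef_pos: [0.5275, -0.0435, 0.0585]
eef_rot: [180.0, 0.0, 160.6]
contact_force: [0.4, 0.3, -1.0]
opening: -0.001
t: 4.0
eef_pos: [0.5271, -0.0433, 0.0583]
eef_rot: [180.0, -0.0, 160.1]
contact_force: [-0.5, 0.0, 0.2]
opening: -0.002
```

```bash
python3 -m handwheel '-0.007 -0.019 0 0;-0.007 -0.019 0 0;-0.0113 0.0062 0 -0.267;-0.0113 0.0062 0 -0.267;-0.0113 0.0062 0 -0.267;-0.0113 0.0062 0 -0.267;-0.0113 0.0062 0 -0.267'; python3 -m handwheel '-0.0021 0.0173 0 -0.267;-0.0021 0.0173 0 -0.267;-0.0021 0.0173 0 -0.267;-0.0021 0.0173 0 -0.267;0 0 0 0'
python3 - <<'E'
from cell import viewer
import cv2
b=viewer.capture("side")[150:240,290:390,::-1]
cv2.imwrite("pics/d.png",cv2.resize(b,(600,540),interpolation=cv2.INTER_CUBIC))
E
```

```text
t: 4.7
eef_pos: [0.4841, -0.0483, 0.0583]
eef_rot: [-180.0, -0.0, 119.8]
contact_force: [-0.8, -0.9, -0.6]
opening: -0.006
t: 5.2
eef_pos: [0.4791, -0.006, 0.0584]
eef_rot: [-180.0, -0.0, 88.2]
contact_force: [-0.6, 0.5, -0.0]
opening: -0.004
```

View pics/d.png

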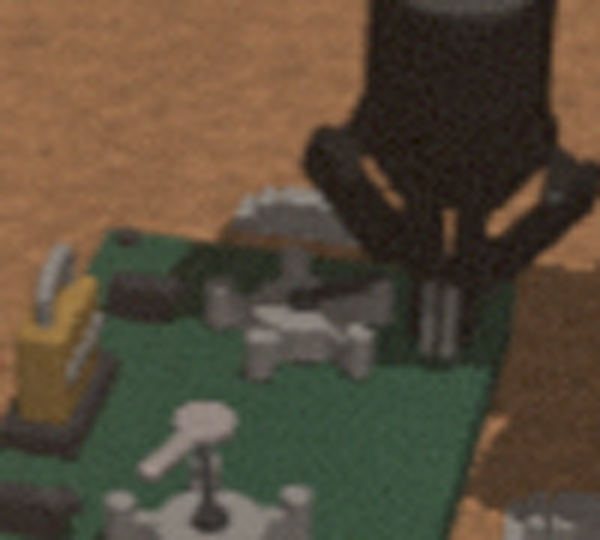

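In the side picture the right ridge now points to the front-right lobe near (370,290), so it moved exactly one click. I'll repeat the cycle twice.

```bash
python3 -m handwheel '0.013 -0.001 0 0;0.013 0 0 0;0.011 0 0 0;0 0 0 0;-0.001 -0.0088 0 0.267;0.0016 -0.0087 0 0.267;0.0028 -0.0084 0 0.267;0.0039 -0.0079 0 0.267'; python3 -m handwheel '0.005 -0.0073 0 0.267;0.006 -0.0065 0 0.267;0.0068 -0.0056 0 0.267;0.0075 -0.0046 0 0.267;0.0081 -0.0035 0 0.267;0 0 0 0;0 0 0 0';python3 -m handwheel '-0.007 -0.019 0 0;-0.007 -0.019 0 0;-0.0113 0.0062 0 -0.267;-0.0113 0.0062 0 -0.267;-0.0113 0.0062 0 -0.267;-0.0113 0.0062 0 -0.267;-0.0113 0.0062 0 -0.267'; python3 -m handwheel '-0.0021 0.0173 0 -0.267;-0.0021 0.0173 0 -0.267;-0.0021 0.0173 0 -0.267;-0.0021 0.0173 0 -0.267;0 0 0 0'
```

```text
t: 6.05
eef_pos: [0.505, -0.0261, 0.058]
eef_rot: [-179.9, -0.2, 120.6]
contact_force: [-1.6, 3.0, 2.7]
opening: 0.002
t: 6.75
eef_pos: [0.5263, -0.0434, 0.0581]
eef_rot: [180.0, -0.0, 160.1]
contact_force: [-0.7, -0.2, 0.1]
opening: 0.0
t: 7.45
eef_pos: [0.4834, -0.0484, 0.0584]
eef_rot: [-180.0, 0.0, 119.8]
contact_force: [-0.2, 0.0, 0.5]
opening: 0.002
t: 7.95
eef_pos: [0.4784, -0.0061, 0.0584]
eef_rot: [-180.0, -0.0, 88.2]
contact_force: [0.6, -0.2, -0.1]
opening: -0.004
```

```bash
python3 -m handwheel '0.013 -0.001 0 0;0.013 0 0 0;0.012 0 0 0;0 0 0 0;-0.001 -0.0088 0 0.267;0.0016 -0.0087 0 0.267;0.0028 -0.0084 0 0.267;0.0039 -0.0079 0 0.267'; python3 -m handwheel '0.005 -0.0073 0 0.267;0.006 -0.0065 0 0.267;0.0068 -0.0056 0 0.267;0.0075 -0.0046 0 0.267;0.0081 -0.0035 0 0.267;0 0 0 0;0 0 0 0';python3 -m handwheel '-0.007 -0.019 0 0;-0.007 -0.019 0 0;0 0 0 0;0 0 0.06 0;0 0 0.06 0;0 0 0.06 0;0 0 0.06 0;-0.0067 0.0406 0 -0.267'; python3 -m handwheel '-0.0067 0.0406 0 -0.267;-0.0067 0.0406 0 -0.267;-0.0067 0.0406 0 -0.267;-0.0067 0.0406 0 -0.267;-0.0067 0.0406 0 -0.267;-0.0067 0.0406 0 -0.267;-0.0067 0.0406 0 -0.267;-0.0067 0.0406 0 -0.267';  python3 -m handwheel '0 0 0 0;0 0 0 0'
python3 - <<'E'
from cell import viewer
import cv2
a=viewer.capture("top")[170:275,230:390,::-1]; b=viewer.capture("side")[150:270,270:390,::-1]
o=[cv2.resize(i,(400,400),interpolation=cv2.INTER_CUBIC) for i in(a,b)]
cv2.imwrite("pics/e.png",cv2.hconcat(o))
E
```

```text
t: 8.75
eef_pos: [0.5049, -0.0262, 0.058]
eef_rot: [-179.9, -0.2, 120.6]
contact_force: [-1.4, 3.1, 3.2]
opening: 0.0
t: 9.45
eef_pos: [0.5262, -0.0435, 0.0581]
eef_rot: [180.0, -0.0, 160.1]
contact_force: [-0.4, 0.7, 0.2]
opening: 0.003
t: 10.25
eef_pos: [0.518, -0.0445, 0.2077]
eef_rot: [179.9, 0.7, 151.9]
contact_force: [0.2, 0.0, -0.3]
opening: -0.004
t: 11.05
eef_pos: [0.4814, 0.1537, 0.2023]
eef_rot: [180.0, -0.0, 87.8]
contact_force: [1.0, -1.1, 1.1]
opening: 0.001
t: 11.25
eef_pos: [0.4817, 0.1528, 0.2023]
eef_rot: [180.0, 0.0, 88.4]
contact_force: [-0.5, -0.0, -0.0]
opening: 0.001
```

View pics/e.png

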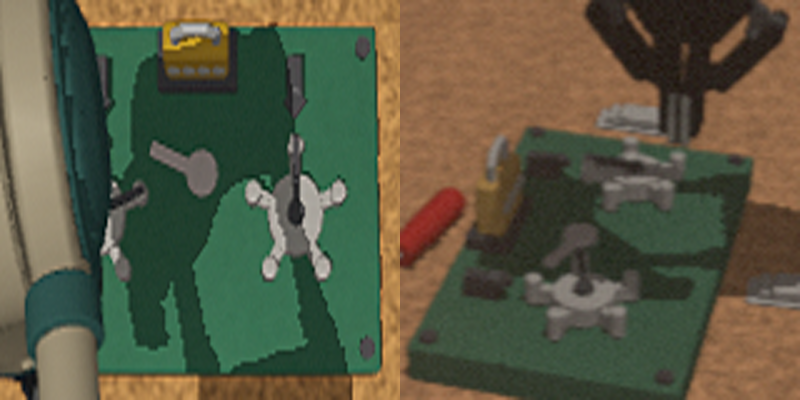

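The top picture shows the right ridge straight up at its pointer, near (296,150), and the key blank hasn't moved. The left wheel needs one click.

```bash
python3 -m handwheel '0 0 -0.06 0;0 0 -0.06 0;0 0 -0.06 0;0 0 -0.06 0;0 0 0 0;0.014 -0.001 0 0;0.014 0 0 0;0.014 0 0 0';python3 -m handwheel '0 0 0 0;-0.001 -0.0088 0 0.267;0.0016 -0.0087 0 0.267;0.0028 -0.0084 0 0.267;0.0039 -0.0079 0 0.267'; python3 -m handwheel '0.005 -0.0073 0 0.267;0.006 -0.0065 0 0.267;0.0068 -0.0056 0 0.267;0.0075 -0.0046 0 0.267;0.0081 -0.0035 0 0.267;0 0 0 0;0 0 0 0'; python3 -m handwheel '-0.007 -0.019 0 0;-0.007 -0.019 0 0;0 0 0 0;0 0 0.07 0;0 0 0.07 0;0 0 0.07 0;0 0 0.07 0;0 0 0 0'; python3 -m handwheel '-0.03 -0.075 0 0;-0.03 -0.075 0 0;-0.03 -0.075 0 0;-0.03 -0.075 0 0;-0.03 -0.075 0 0;-0.03 -0.075 0 0;-0.03 -0.075 0 0;-0.03 -0.075 0 0'; python3 -m handwheel '0 0 0 0;0 0 0 0;0 0 0 0'
python3 - <<'E'
from cell import viewer
import cv2
a=viewer.capture("top")[140:310,170:430,::-1]
cv2.imwrite("pics/f.png",cv2.resize(a,(780,510),interpolation=cv2.INTER_CUBIC))
E
```

```text
t: 12.15
eef_pos: [0.51, 0.1524, 0.0605]
eef_rot: [179.7, -0.1, 88.2]
contact_force: [-0.1, 0.5, -0.7]
opening: 0.006
t: 12.65
eef_pos: [0.512, 0.1332, 0.0593]
eef_rot: [179.8, -0.1, 120.5]
contact_force: [-0.3, 3.9, 0.6]
opening: 0.003
t: 13.35
eef_pos: [0.5319, 0.1157, 0.0588]
eef_rot: [180.0, 0.1, 160.1]
contact_force: [-1.0, 0.5, 0.1]
opening: 0.006
t: 14.15
eef_pos: [0.5266, 0.0928, 0.2326]
eef_rot: [179.7, 0.7, 160.2]
contact_force: [1.1, 0.0, 0.4]
opening: 0.003
t: 14.95
eef_pos: [0.3776, -0.2685, 0.2256]
eef_rot: [180.0, -0.0, 160.2]
contact_force: [1.2, 0.4, 0.4]
opening: 0.001
t: 15.25
eef_pos: [0.3789, -0.266, 0.2257]
eef_rot: [179.9, -0.1, 160.3]
contact_force: [0.5, 0.4, 0.4]
opening: 0.0
```

View pics/f.png

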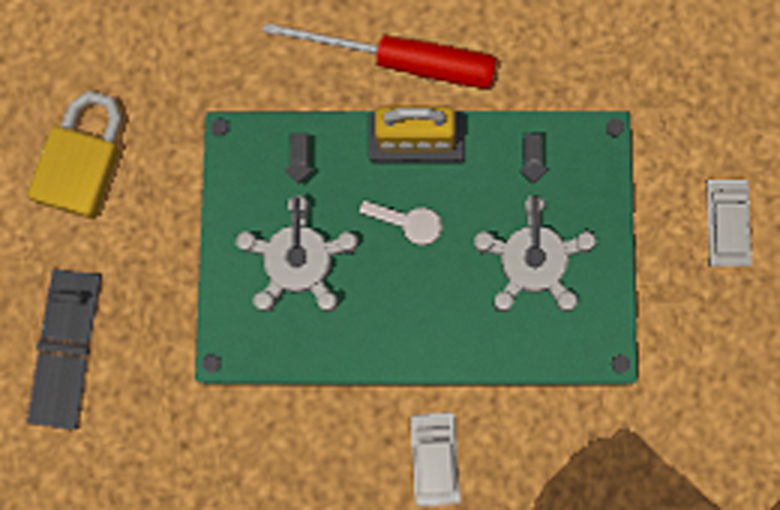

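Both ridges now point straight at their pointers, left near (297,205) and right near (535,205). All the loose things are in view and look undisturbed, and the arm is clear.

```bash
python3 -c "
from cell import ticket
print(ticket.hand_in())"
```

```text
the job is handed in; nothing more can be done
None
```

Both wheels are on their home click and the job is handed in, at about 15 s of the 51 s allowed. I used the closed fingertips in the front gap and pushed the lobes counter-clockwise: three clicks on the right wheel, one on the left.

- **Wheel positions:** the last top picture shows both ridged lobes pointing at their pointers. I judged this by eye and did not measure the angle.
- **Loose things:** all of them are in that picture and look unmoved. This was also by eye.
- **Forces:** the highest contact force I read was about 6 N, but I only read it at the end of each call, so a brief higher peak could have been missed. At hand-in the fingers were well clear, with the tool 0.23 m above the bench.
- **Disagreement in measurement:** the jig's sideways position differed by about 4 mm between the top and side views. The combined fit also put the lobe tops at 49 mm, against 52 mm in the text. The clearance in the gaps covered both.

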